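Load an AA cell into a spring-contact charging dock

ROBOT

A 7-joint arm with a two-finger parallel gripper is mounted at the origin on a cart in front of the work surface, level with it; the furniture and walls round the work are solid. World frame = base frame: x ahead of the robot, y to its left, z up, the work surface at z = 0. Lengths are in m, angles in degrees, forces in N, time in s.
With the tool pointing down it reaches from about 0.425 to 0.875 m from the base axis. Payload 8.4 kg.
Tool frame: the origin (TCP) lies midway between the tips of the shut fingers; the grasp point (between the pads) lies 19 mm behind it (r.grip_depth is the z of the grasp point in the tool frame, in m); z points along the fingers, y is the line along which they close (so a half turn about z gives the same grasp; the last joint's range is limited). The gripper opens to 87 mm and grips with 3 to 60 N. Pads are 19 mm wide; open, the fingers measure 117 mm over their backs; the gripper's body (75 mm by 190 mm) begins 51 mm behind the grasp point.
Start: joints at [-79.423, 19.091, 2.286, 83.961, -0.768, 76.965, -3.352], TCP at [0.182, 0.624, 0.223] pointing down, gripper open.
Joint ranges: [-147.57, 147.57], [-21.85, 119.76], [-74.77, 79.35], [14.55, 137.4], [-85.83, 265.84], [4.83, 119.75], [-152.11, 152.11]. Speed limits (degrees/s): [127.2, 127.2, 159.86, 159.86, 180, 180, 180].

INTERFACE

Orientations are given as [roll, pitch, yaw] about the fixed x, y, z axes, in that order (R = Rz(yaw) Ry(pitch) Rx(roll)).
In Python, from workcell import r gives the robot as it stands.
- The arm moves only by the tool step_arm, never from a script. Its arguments are lists of equal length, an entry for each row: "xyz": the shift along the tool's x, y, z in m, a list of three; "roll": the turn about the tool's z in rad. A call has 1 to 20 rows; each row is the pose to reach, as a shift and turn from the pose commanded when the call began, along the tool's axes at that moment; what a row does not reach only later rows make up. A row lasts 1/8 s, in which the tool goes at most 62.5 mm and 10.7 degrees, less where a joint would pass 70% of its speed; a pose out of reach is approached as far as the arm can. A call with a gripper value outside its range is refused whole. "gripper" is the opening, from -1 (shut) to 1 (fully open), set as the call begins (left out, the last holds). The fingers move at their own pace and stop on an object; "newtons" is the grip in N (left out, the last holds). Time passes only in rows, so rows that repeat a pose let the fingers close. It gives the time, the measured TCP pose, the force, the opening and the grip force at its end, in the units of the state.
- r.read_state(): the state, without advancing time (a new reading comes with each control period).
- r.read_camera(name): name is "side" or "top" or "wrist"; returns the picture (384x512x3 uint8, red, green, blue); there is no depth.
- r.calibration(name): a dict with "fx", "fy", "cx", "cy" (pixels), "distortion" ([k1, k2, p1, p2, k3] as OpenCV has them; the pictures are not rectified), "eye" and "orientation" of the camera in the world; the wrist camera has in their place "T_tool_cam" (4x4, takes a point from camera to tool coordinates, whose origin is the TCP and whose axes are the flange's). Camera axes: x right, y up, looking along -z (the intrinsics and any distortion apply to the point x, -y, -z); pixel columns grow to the right and rows downward; lengths in m; the calibration is good to about 2 mm. A picture is of the moment at which its call begins: read the wrist's pose just before it. calibration takes no time and is no camera call.
- r.close_job(): hands the job in; it is judged then, once.
The state is a dict: "time_s": time; "q": joint angles; "joint_velocities": joint speeds; "joint_torque": joint torques, N m; "tcp_pos": TCP position; "orientation": TCP orientation; "wrist_force": force on the tool from outside, world axes, zero at the start; "moment": the same for the moment, N m; "grip_width": finger opening in m; "grip_force": force on a finger pad.
Only numpy, scipy, OpenCV 4.12 (cv2) and the standard library are available. Lean on these libraries where they do the work, as an engineer would, in place of code of your own. Each camera call takes 0.05 s, during which the arm holds its last target. There are 200 camera calls.

TASK

Take the AA cell out of its white rest and load it into the black charging dock: push its flat end back against the spring plate with the other end held up, then tip that tan end down behind the front contact until the cell lies level and fully home between the two contacts, and let go. Be gentle: the contacts are thin, so keep well below 25 N of force on the dock. Leave the other things where they stand.

Things in the scene. Friction and masses are not known exactly. Their poses are not given: they have to be found in the camera images.
- aa_cell: The AA cell to load: a cylinder 14 mm in diameter and 50 mm long, black with a tan end, 15 to 35 g. Its origin is the centre of its flat black end (the spring end); its own z axis runs along the cylinder towards the tan end with the small nub. At the start it lies level in the white rest, axis 30 mm above the worktop, tan end pointing roughly at the robot.
- cell_plus_end (a point): Centre of the tan nub end of the AA cell, 50 mm from aa_cell along the cell's axis.
- cell_rest: White plastic rest, fixed, 68 x 34 mm foot 8 mm high with two upright saddles 6 mm thick, 26 mm wide, 43 mm apart (centre to centre) in x, whose lips reach 30 mm up beside the cell; between the saddles there is 37 mm free for fingers down to the foot. Origin: centre of its underside; x along the lying cell.
- dock: Charging dock, fixed. Origin: centre of its underside below the bay; x runs along the bay from the spring end (farther from the robot) to the front contact, z up. Black base x -83 to +67, y -32 to +32 mm, 10 mm high. The grey carrier on it (bay, contacts) is clamped anywhere from -10 to +10 mm along x; no reading tells where, so feel for it. All x values below are for the carrier at 0 and shift with it.
- bay_middle (a point): Point on the dock at x=0, y=0, z=36 mm: the axis of a loaded cell is at this height. The cell lies on a rail 9 mm wide whose top is at z=29. Between x=-19 and +23 the sides are open for fingers, down to z=13. Does not move with the carrier.
- front_nominal (a point): Point on the dock at x=25, y=0, z=38 mm: middle of the top edge of the front contact when the carrier is at 0 (does not move with it). The contact is a fixed upright face looking to -x, its top at z=38; the block behind it reaches x=35, z=37. Cheeks beside the cell here, 17 mm apart and 4.5 mm thick, x=23 to 33, top z=32.
- spring_nominal (a point): Point on the dock at x=-21, y=0, z=36 mm: face of the spring plate at rest when the carrier is at 0. Plate 12 mm wide, z=30 to 42, pushed to -x: 1 N per mm from zero, hard stop at 7.5 mm. The gap at rest is 46 mm; the loaded cell keeps it in 4 mm, tipping in needs about 6 mm (its diagonal). Cheeks 17 mm apart, x=-37 to -19, top z=40; housing behind, x=-49 to -35, top z=45.
- spare_cell: Bystander: another AA cell, green with a tan end, standing upright, 14 mm in diameter, 50 mm tall; origin at the centre of its foot. Leave it alone.
- tape_measure: Bystander: tape measure, 33 x 71 x 62 mm, standing; origin at the centre of its underside. Leave it alone.
- masking_tape: Bystander: roll of masking tape lying flat, 105 mm across, 25 mm high; origin at the centre of its underside. Leave it alone.

How it is judged (in metres and radians):
On the way:
1. the cell's flat end presses the spring plate back (more than 2 N) inside the bay while its tan end is held up by at least 7 degrees (contact force between aa_cell and dock above 2 N and angle between aa_cell's own z axis and vertical between 0.7 and 1.45 rad and x of aa_cell in the frame of dock between -0.045 and -0.005 m and y of aa_cell in the frame of dock between -0.005 and 0.005 m and z of aa_cell in the frame of dock between 0.025 and 0.046 m and x of cell_plus_end in the frame of dock above 0 m), for 0.1 s.
At the end, for the whole second after the job is handed in: The cell lies still in the bay, flat end at the spring (dock x -37 to -13 mm), tan end at the front contact (x 13 to 37 mm), both end centres 33 to 38 mm above the dock's underside and within 3 mm of its centre line; bystanders within 20 mm of where they were (x of aa_cell in the frame of dock between -0.037 and -0.013 m and y of aa_cell in the frame of dock between -0.003 and 0.003 m and z of aa_cell in the frame of dock between 0.033 and 0.038 m and x of cell_plus_end in the frame of dock between 0.013 and 0.037 m and y of cell_plus_end in the frame of dock between -0.003 and 0.003 m and z of cell_plus_end in the frame of dock between 0.033 and 0.038 m and linear speed of aa_cell below 0.01 m/s and distance of each of spare_cell, tape_measure, masking_tape from where it was at the start of the episode below 0.02 m); the robot touches nothing.
It fails at once if the dock is pressed with more than 25 N by anything (contact force between dock and anything else above 25 N).
It fails at once if spare cell moved by more than 20 mm (distance of spare_cell from where it was at the start of the episode above 0.02 m).
It fails at once if tape measure moved by more than 20 mm (distance of tape_measure from where it was at the start of the episode above 0.02 m).
It fails at once if masking tape moved by more than 20 mm (distance of masking_tape from where it was at the start of the episode above 0.02 m).
It also fails if it takes over 56 s, if anything falls off the work surface, if the arm or the gripper's body presses on something with over 40 N, if the wrist force passes 120 N, or if a joint passes its speed limit or range.

## Working session

There is one attempt and no reset: what is moved stays moved. The work goes in short steps, Python scripts to look and compute and a tool call to move; the robot and the scene stay as the last step left them, time stands still between calls to the robot, and variables do not carry over. Pictures are saved under pics/ and viewed, at most 10 in all, crops included, and the job is handed in when it is done.

Besides the shell and the picture viewer there is one more tool, called after "Emit:" as a command line: name --pt "numbers of a row" for each row, then --argument value for the rest. step_arm: Moves the arm, as the interface text tells. Its arguments: {"type":"object","properties":{"xyz":{"type":"array"},"roll":{"type":"array"},"gripper":{"type":"number"},"newtons":{"type":"number"}},"required":["xyz","roll"]}

```bash
ls; mkdir -p pics; python3 - <<'E'
from workcell import r
import cv2,numpy as np
s=r.read_state();print({k:np.round(v,3).tolist() for k,v in s.items()},r.grip_depth)
ims=[]
for n in("side","top","wrist"):
    im=r.read_camera(n);cv2.imwrite(f"pics/{n}0.png",im[:,:,::-1]);ims.append(im[:,:,::-1])
    print(n,r.calibration(n))
E
```

```text
pics
{'time_s': 0.0, 'q': [-79.423, 19.133, 2.285, 84.012, -0.769, 76.966, -3.352], 'joint_velocities': [0.004, -0.026, -0.036, 0.04, -0.017, 0.009, 0.035], 'joint_torque': [0.0, -65.636, 1.335, -40.381, -0.06, 0.045, 0.0], 'tcp_pos': [0.182, 0.624, 0.222], 'orientation': [-179.905, 0.006, 163.738], 'wrist_force': [0.996, 0.723, 0.262], 'moment': [-0.01, 0.014, 0.003], 'grip_force': 0.0, 'grip_width': 0.087} -0.0187
side {'fx': 442.43669755589093, 'fy': 442.43669755589093, 'cx': 256.8775371558835, 'cy': 188.5582974099856, 'distortion': array([-0.1141659,  0.       ,  0.       ,  0.       ,  0.       ]), 'eye': array([0.37092584, 0.8724327 , 0.62928923]), 'orientation': array([  49.71194225,    1.03306134, -161.91010104])}
top {'fx': 437.6369309128172, 'fy': 437.6369309128172, 'cx': 257.8784206570886, 'cy': 193.3710991368076, 'distortion': array([0.00240788, 0.        , 0.        , 0.        , 0.        ]), 'eye': array([0.40949788, 0.22331758, 0.93805787]), 'orientation': array([  11.47910475,    0.16224227, -101.87870516])}
wrist {'fx': 338.79727686791, 'fy': 338.79727686791, 'cx': 258.4510618822794, 'cy': 189.0895542603826, 'distortion': array([-0.00689183,  0.        ,  0.        ,  0.        ,  0.        ]), 'T_tool_cam': array([[ 7.33788949e-04,  9.67129015e-01,  2.54285135e-01,
         6.95955794e-02],
       [ 9.99999287e-01, -4.70177901e-04, -1.09745202e-03,
         2.30843363e-05],
       [-9.41818441e-04,  2.54285759e-01, -9.67128671e-01,
        -1.61526212e-01],
       [ 0.00000000e+00,  0.00000000e+00,  0.00000000e+00,
         1.00000000e+00]])}
```

View pics/top0.png

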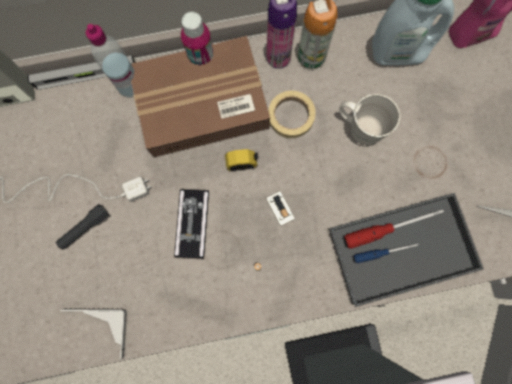

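View pics/side0.png

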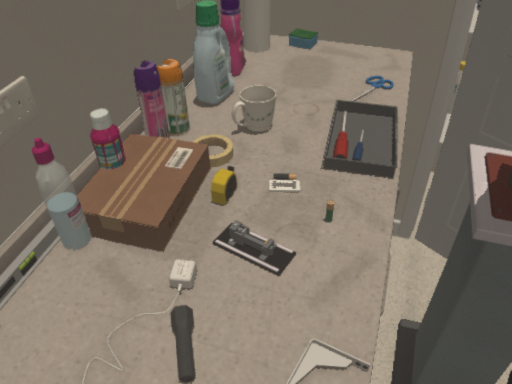

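The top view shows the rest at about (281,208), the dock at (191,224), the spare cell at (257,266), the tape measure at (241,159) and the masking tape at (292,114). The side view agrees. Next I'll get rough positions, then look with the wrist camera.

```bash
cat > h.py <<'E'
import numpy as np,cv2
from scipy.spatial.transform import Rotation as R
from workcell import r
def cam(n,s=None):
    c=r.calibration(n);K=np.array([[c['fx'],0,c['cx']],[0,c['fy'],c['cy']],[0,0,1]])
    if n=='wrist':
        T=np.eye(4);T[:3,:3]=R.from_euler('xyz',s['orientation'],degrees=True).as_matrix();T[:3,3]=s['tcp_pos'];T=T@c['T_tool_cam']
        return K,c['distortion'],T[:3,:3],T[:3,3]
    return K,c['distortion'],R.from_euler('xyz',c['orientation'],degrees=True).as_matrix(),c['eye']
def ray(C,uv,z):
    K,d,Rm,e=C
    p=cv2.undistortPoints(np.float64(uv).reshape(-1,1,2),K,d)[:,0]
    v=np.c_[p[:,0],-p[:,1],-np.ones(len(p))]@Rm.T
    return e+v*((z-e[2])/v[:,2])[:,None]
E
python3 - <<'E'
from h import *
C=cam('top')
# dock corners by eye; rest; cell
print(ray(C,[(181,190),(208,191),(204,257),(175,257)],0.01).round(3))
im=cv2.imread('pics/top0.png')
g=cv2.cvtColor(im,cv2.COLOR_BGR2HSV)
m=((g[:,:,2]>190)&(g[:,:,1]<60)).astype(np.uint8);m[:, :250]=0;m[:,310:]=0;m[:180]=0;m[240:]=0
c=max(cv2.findContours(m,0,2)[0],key=cv2.contourArea);b=cv2.minAreaRect(c);print(b)
print(ray(C,cv2.boxPoints(b),0.008).round(3), ray(C,[b[0]],.008).round(3))
print(ray(C,[(257,266)],.05).round(3),ray(C,[(241,159)],.06).round(3),ray(C,[(292,114)],.025).round(3))
a=cv2.resize(im[170:280,160:310],None,fx=5,fy=5,interpolation=2);cv2.imwrite('pics/c1.png',a)
E
```

```text
[[0.636 0.349 0.01 ]
 [0.622 0.292 0.01 ]
 [0.484 0.326 0.01 ]
 [0.497 0.386 0.01 ]]
((280.084716796875, 207.91233825683594), (31.454484939575195, 15.88143253326416), 62.44719314575195)
[[0.582 0.172 0.008]
 [0.592 0.139 0.008]
 [0.526 0.122 0.008]
 [0.516 0.155 0.008]] [[0.554 0.147 0.008]]
[[0.442 0.221 0.05 ]] [[0.663 0.208 0.06 ]] [[0.751 0.077 0.025]]
```

View pics/c1.png

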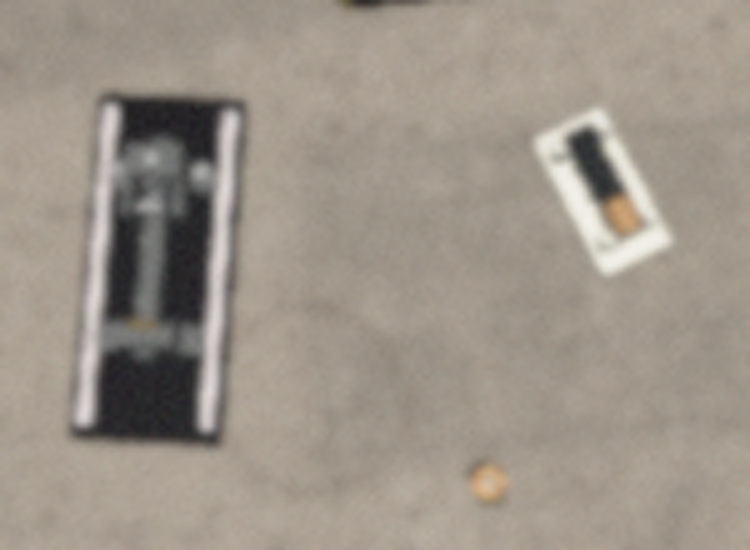

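The crop shows the dock base with white side strips at crop (155,270), with the spring end at the top and the front contact near (145,335). The cell's tan end points towards the robot. I'll go above the dock for a closer look.

Emit:
step_arm --pt "-0.05 -0.02 0" --pt "-0.1 -0.04 0" --pt "-0.15 -0.06 0.01" --pt "-0.2 -0.075 0.02" --pt "-0.25 -0.095 0.03" --pt "-0.3 -0.115 0.04" --pt "-0.35 -0.13 0.05" --pt "-0.4 -0.15 0.06" --pt "-0.454 -0.168 0.06" --pt "-0.454 -0.168 0.06" --pt "-0.454 -0.168 0.06" --pt "-0.454 -0.168 0.06" --roll '[0, 0, 0, 0, 0, 0, -0.03, -0.03, -0.03, -0.03, -0.03, -0.03]' --gripper 1

```text
time_s: 1.65
tcp_pos: [0.5696, 0.337, 0.1625]
orientation: [180.0, -0.0, 165.6]
wrist_force: [-0.0, 0.2, 0.2]
grip_width: 0.0875
grip_force: 0.0
```

```bash
python3 - <<'E'
from h import *
import pickle
s=r.read_state();im=r.read_camera('wrist')[:,:,::-1];cv2.imwrite('pics/w1.png',im);pickle.dump(s,open('w1.pkl','wb'))
print(s['time_s'],s['tcp_pos'],s['orientation'],s['wrist_force'])
E
```

```text
1.65 [0.56957409 0.3370487  0.16245376] [ 1.79981859e+02 -4.58247448e-02  1.65587878e+02] [-0.04587422  0.21054038  0.21839772]
```

View pics/w1.png

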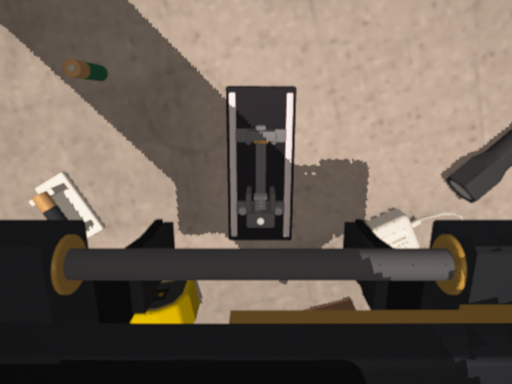

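The wrist view shows the dock from (227,87) to (296,239) with two white strips, the gold front contact edge at (261,141) and the spring housing at (261,205). The rest is at about (68,205). Now I'll measure the dock.

```bash
python3 - <<'E'
from h import *
import pickle
s=pickle.load(open('w1.pkl','rb'));C=cam('wrist',s)
im=cv2.imread('pics/w1.png');x0,y0,x1,y1=215,75,310,250
g=cv2.cvtColor(im,cv2.COLOR_BGR2HSV)
w=((g[:,:,2]>120)&(g[:,:,1]<45)).astype(np.uint8)
m=np.zeros_like(w);m[y0:y1,x0:x1]=w[y0:y1,x0:x1]
st=sorted(cv2.findContours(m,0,2)[0],key=cv2.contourArea)[-2:]
P=[]
for c in st:
    p=ray(C,c.reshape(-1,2),0.01)[:,:2];b=cv2.minAreaRect((p*1000).astype(np.float32));P.append(p);print('strip',b)
b=cv2.minAreaRect((np.vstack(P)*1000).astype(np.float32));print('both',b,cv2.boxPoints(b).round(1).tolist())
# dark outline
d=((g[:,:,2]<60)).astype(np.uint8)|w
m=np.zeros_like(w);m[y0:218,x0:x1]=d[y0:218,x0:x1]
for y in range(95,160,8):
    print(y,[int(i) for i in np.where(m[y])[0][[0,-1]]])
a=cv2.resize(im[80:245,205:320],None,fx=3.6,fy=3.6,interpolation=2)
b=cv2.resize(im[165:260,20:120],None,fx=3.6,fy=3.6,interpolation=2)
o=np.zeros((600,790,3),np.uint8);o[:a.shape[0],:a.shape[1]]=a;o[:b.shape[0],420:420+b.shape[1]]=b
cv2.imwrite('pics/c2.png',o)
E
```

```text
strip ((554.8106689453125, 315.2305908203125), (6.285439491271973, 135.64662170410156), 74.63890075683594)
strip ((566.3951416015625, 356.2811584472656), (26.910600662231445, 137.771484375), 75.25934600830078)
both ((562.6165771484375, 341.2707214355469), (58.56072998046875, 137.75148010253906), 75.63256072998047) [[488.6000061035156, 330.0], [622.0999755859375, 295.79998779296875], [636.5999755859375, 352.5], [503.20001220703125, 386.70001220703125]]
95 [227, 294]
103 [226, 294]
111 [226, 294]
119 [227, 292]
127 [227, 293]
135 [227, 293]
143 [227, 293]
151 [227, 291]
159 [227, 291]
```

View pics/c2.png

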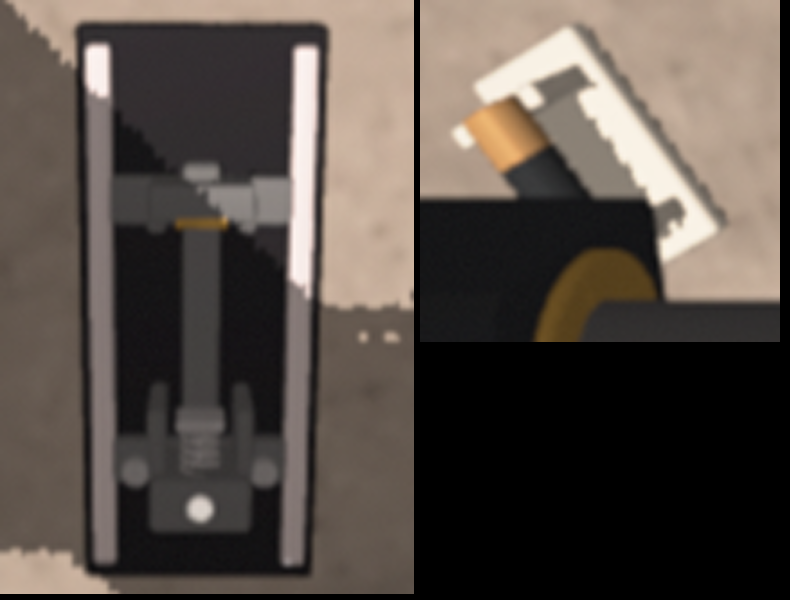

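The crop shows the dock's mid-line from about (202,45) to (198,565), the gold contact edge at (201,223) and the spring plate's front face at about (200,408-430). I'll convert these to world positions.

```bash
python3 - <<'E'
from h import *
import pickle
s=pickle.load(open('w1.pkl','rb'));C=cam('wrist',s)
f=lambda pts,z: ray(C,np.array(pts)/3.6+[205,80]-.4,z)*1000
print('strip centers L/R',f([(98,45),(104,565),(307,45),(292,565)],.0105)[:,:2].round(1).tolist())
B=f([(78,25),(328,25),(310,573),(86,573)],.01)[:,:2];print('base',B.round(1).tolist())
fr=(B[0]+B[1])/2;bk=(B[2]+B[3])/2;u=(fr-bk)/np.linalg.norm(fr-bk);v=np.array([-u[1],u[0]])
print('len',np.linalg.norm(fr-bk),'wid',np.linalg.norm(B[0]-B[1]),np.linalg.norm(B[2]-B[3]),'yaw',np.degrees(np.arctan2(u[1],u[0])))
O=(fr+bk)/2+8*u;print('origin',O)
for n,p,z in(('front',(201,220),.038),('plate top',(200,430),.042),('plate top2',(200,408),.042),('plate bot',(200,430),.03),('rail f',(201,235),.029),('rail b',(200,400),.029),('housing back',(200,533),.045),('housing front',(200,480),.045)):
    q=f([p],z)[0,:2]-O;print(n,q@u,q@v)
E
```

```text
strip centers L/R [[489.6, 333.5], [623.0, 298.2], [502.5, 383.6], [635.9, 348.4]]
base [[483.8, 330.0], [499.1, 389.7], [639.7, 352.7], [624.3, 292.6]]
len 145.36794504648338 wid 61.69375804671335 62.019721370743724 yaw 165.1926036121624
origin [553.99098894 343.30414914]
front 19.924865537700327 0.2843278393772486
plate top -30.033467503713208 0.09771576068126114
plate top2 -24.538302095794577 0.1466751241536412
plate bot -33.55780416620218 -0.0071626529171754105
rail f 15.275029197219325 0.17972108890558694
rail b -26.026203469648696 0.05381550707054288
housing back -55.31379272046695 -0.1092398670881229
housing front -41.70390298784604 0.01208250747446375
```

Emit:
step_arm --pt "-0.01 -0.05 0" --pt "-0.02 -0.1 0" --pt "-0.03 -0.15 0" --pt "-0.034 -0.187 0" --pt "-0.034 -0.187 0" --pt "-0.034 -0.187 0" --pt "-0.034 -0.187 0" --roll '[-0.12, -0.25, -0.37, -0.496, -0.496, -0.496, -0.496]'

```text
time_s: 2.58
tcp_pos: [0.5565, 0.1479, 0.1625]
orientation: [180.0, -0.0, -166.0]
wrist_force: [0.0, 0.0, 0.1]
grip_width: 0.0869
grip_force: 0.0
```

```bash
python3 - <<'E'
from h import *
import pickle
s=r.read_state();im=np.ascontiguousarray(r.read_camera('wrist')[:,:,::-1]);cv2.imwrite('pics/w2.png',im);pickle.dump(s,open('w2.pkl','wb'))
print(s['time_s'],s['tcp_pos'],s['orientation'],s['wrist_force'])
C=cam('wrist',s);g=cv2.cvtColor(im,cv2.COLOR_BGR2HSV)
def top(m,n=1):
    m=m.astype(np.uint8);m[:,:190]=0;m[:,330:]=0;m[230:]=0
    return sorted(cv2.findContours(m,0,2)[0],key=cv2.contourArea)[-n:]
t=top((g[:,:,0]>5)&(g[:,:,0]<22)&(g[:,:,1]>90)&(g[:,:,2]>90))[0]
w=top((g[:,:,2]>130)&(g[:,:,1]<40))[0]
print('tan',cv2.minAreaRect(t),'w',cv2.minAreaRect(w))
print('rest',cv2.minAreaRect((ray(C,w.reshape(-1,2),.008)[:,:2]*1000).astype(np.float32)))
print('tan w',cv2.minAreaRect((ray(C,t.reshape(-1,2),.03)[:,:2]*1000).astype(np.float32)))
cv2.imwrite('pics/c3.png',cv2.resize(im[95:245,190:330],None,fx=4,fy=4,interpolation=2))
E
```

```text
2.575 [0.55650869 0.14785541 0.16250728] [ 1.79979833e+02 -1.73777846e-03 -1.66016461e+02] [0.01425601 0.01183068 0.11409827]
tan ((257.85882568359375, 161.66470336914062), (18.637250900268555, 14.955818176269531), 85.60128784179688) w ((257.4999694824219, 172.99996948242188), (65.99998474121094, 32.99999237060547), 90.0)
rest ((555.1421508789062, 147.41879272460938), (64.23432922363281, 30.918420791625977), 14.693498611450195)
tan w ((540.0580444335938, 143.72389221191406), (16.618759155273438, 13.103158950805664), 18.024272918701172)
```

View pics/c3.png

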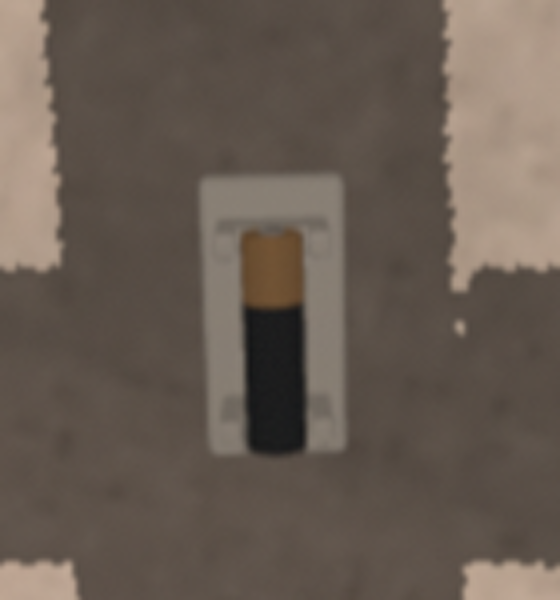

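The crop shows the cell centred in the rest, with the tan end at crop (273,230), the flat end at (277,452), and the saddles at about rows 240 and 415.

```bash
python3 - <<'E'
from h import *
import pickle
s=pickle.load(open('w2.pkl','rb'));C=cam('wrist',s);Rt=R.from_euler('xyz',s['orientation'],degrees=True).as_matrix()
f=lambda p,z:((ray(C,np.array([p])/4+[190,95]-.4,z)-s['tcp_pos'])@Rt*1000)[0].round(1)
for n,p,z in(('tan end',(273,230),.034),('tan/black',(274,307),.037),('flat end',(276.5,452),.034),('rest front',(272.5,175),.008),('rest back',(277.5,455),.008),('saddle f top front edge',(272,220),.03),('saddle f back low',(272,258),.03),('saddle b',(277,395),.03),('saddle b back',(277,420),.03),
 ('cellL',(242,260),.03),('cellR',(303,260),.03),('cellL2',(248,430),.03),('cellR2',(306,430),.03)):print(n,f(p,z))
E
```

```text
tan end [ 2.610e+01 -1.000e-01  1.285e+02]
tan/black [  9.8   0.2 125.5]
flat end [-24.1   0.7 128.5]
rest front [ 35.   -0.2 154.5]
rest back [-33.2   1.  154.5]
saddle f top front edge [ 27.6  -0.3 132.5]
saddle f back low [ 19.3  -0.3 132.5]
saddle b [-11.9   0.8 132.5]
saddle b back [-17.8   0.8 132.5]
cellL [ 18.8  -6.9 132.5]
cellR [ 18.8   6.5 132.5]
cellL2 [-20.1  -5.7 132.5]
cellR2 [-20.1   7.4 132.5]
```

Emit:
step_arm --pt "0.007 0.0003 0.03" --pt "0.007 0.0003 0.06" --pt "0.007 0.0003 0.09" --pt "0.007 0.0003 0.11" --pt "0.007 0.0003 0.13" --pt "0.007 0.0003 0.14" --pt "0.007 0.0003 0.1465" --pt "0.007 0.0003 0.1465" --pt "0.007 0.0003 0.1465" --roll '[-0.017, -0.017, -0.017, -0.017, -0.017, -0.017, -0.017, -0.017, -0.017]'

```text
time_s: 3.75
tcp_pos: [0.5504, 0.1448, 0.0167]
orientation: [180.0, 0.1, -165.2]
wrist_force: [-0.6, -0.7, 0.1]
grip_width: 0.0869
grip_force: 0.0
```

Emit:
step_arm --pt "0 0 0" --pt "0 0 0" --pt "0 0 0" --pt "0 0 0" --pt "0 0 0" --pt "0 0 0" --pt "0 0 0" --pt "0 0 0" --roll '[0, 0, 0, 0, 0, 0, 0, 0]' --gripper -1 --newtons 12

```text
time_s: 4.75
tcp_pos: [0.5499, 0.1446, 0.016]
orientation: [-180.0, -0.0, -165.2]
wrist_force: [0.4, 0.4, -0.3]
grip_width: 0.0149
grip_force: 0.0
```

Emit:
step_arm --pt "0 0 0" --pt "0 0 0" --pt "0 0 0" --roll '[0, 0, 0]'

```text
time_s: 5.12
tcp_pos: [0.5498, 0.1447, 0.0161]
orientation: [180.0, -0.0, -165.1]
wrist_force: [-0.5, 1.8, 1.0]
grip_width: 0.0135
grip_force: 12.0
```

Emit:
step_arm --pt "0 0 -0.005" --pt "0 0 -0.014" --pt "-0.012 0 -0.014" --pt "-0.026 0 -0.014" --pt "-0.038 0 -0.014" --pt "-0.043 0 -0.014" --pt "-0.043 0 -0.008" --pt "-0.043 0 -0.003" --pt "-0.043 0 -0.003" --roll '[0, 0, 0, 0, 0, 0, 0, 0, 0]'

```text
time_s: 6.25
tcp_pos: [0.5909, 0.1555, 0.0183]
orientation: [-180.0, -0.1, -165.1]
wrist_force: [0.3, -0.3, -0.0]
grip_width: 0.0136
grip_force: 12.0
```

Emit:
step_arm --pt "0 0 0.001" --pt "0 0 0.002" --pt "0 0 0.003" --pt "0 0 0.004" --pt "0 0 0.005" --pt "0 0 0.006" --pt "0 0 0.007" --pt "0 0 0.007" --roll '[0, 0, 0, 0, 0, 0, 0, 0]'

```text
time_s: 7.25
tcp_pos: [0.5922, 0.1561, 0.0127]
orientation: [180.0, 0.1, -165.1]
wrist_force: [0.0, 1.0, 4.7]
grip_width: 0.0134
grip_force: 12.0
```

Emit:
step_arm --pt "0 0 -0.005" --pt "0 0 -0.02" --pt "0 0 -0.05" --pt "0 0 -0.09" --pt "0 0 -0.12" --pt "0 0 -0.12" --pt "0 0 -0.12" --roll '[0, 0, 0, 0, 0, 0, 0]' --newtons 30

```text
time_s: 8.12
tcp_pos: [0.5911, 0.1554, 0.132]
orientation: [-180.0, -0.0, -165.2]
wrist_force: [-0.4, 0.7, -0.1]
grip_width: 0.0131
grip_force: 30.0
```

```bash
python3 - <<'E'
from h import *
s=r.read_state();w=np.ascontiguousarray(r.read_camera('wrist')[:,:,::-1]);d=np.ascontiguousarray(r.read_camera('side')[:,:,::-1])
cv2.imwrite('pics/w3.png',w);cv2.imwrite('pics/s3.png',d)
K,D,Rm,e=cam('side');p=(np.array([s['tcp_pos']])-e)@Rm;uv=cv2.projectPoints(p*[1,-1,-1],np.zeros(3),np.zeros(3),K,D)[0][0,0];print(s['tcp_pos'],uv)
u,v=uv.astype(int)
a=cv2.resize(d[v-45:v+30,u-45:u+45],None,fx=4.4,fy=4.4,interpolation=2);b=cv2.resize(w[195:265,215:300],None,fx=4.5,fy=4.5,interpolation=2)
o=np.zeros((340,790,3),np.uint8);o[:a.shape[0],:a.shape[1]]=a;o[:b.shape[0],400:400+b.shape[1]]=b[:, :390];cv2.imwrite('pics/c4.png',o)
E
```

```text
[0.59105866 0.15540457 0.13199641] [267.9299244  136.23035992]
```

View pics/c4.png

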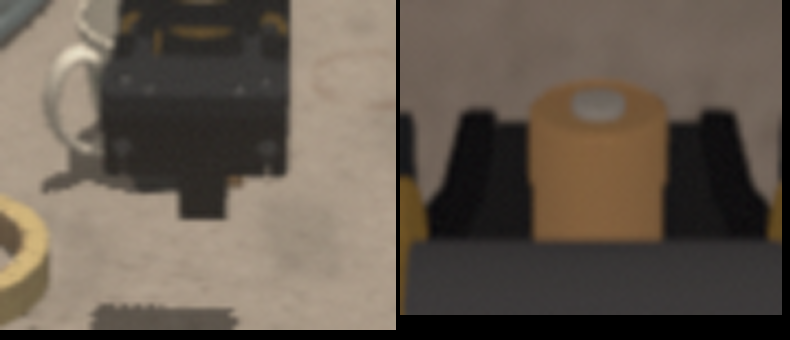

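The side crop barely shows the cell. In the wrist crop the tan face is an ellipse with its top edge at row 82 and bottom edge near row 132, about 135 px wide. I'll compare that with what each tilt angle predicts.

```bash
python3 - <<'E'
from h import *
c=r.calibration('wrist');K,D,_,_=cam('wrist',r.read_state());T=np.linalg.inv(c['T_tool_cam'])
def pr(p):
    q=T[:3,:3]@(np.array(p)/1000)+T[:3,3];return cv2.projectPoints((q*[1,-1,-1])[None],np.zeros(3),np.zeros(3),K,D)[0][0,0]
for th in(0,3,6,10,14,18,22):
    t=np.radians(th);a=np.array([np.cos(t),0,-np.sin(t)]);n=np.array([-np.sin(t),0,-np.cos(t)]);g=np.array([0,0,-14.])
    E=g+19*a;f=lambda p:((pr(p)-[215,195])*4.5+[400,0]).round(0).tolist()
    print(th,'top',f(E+7*n),'bot',f(E-7*n),'left',f(E+[0,-7,0]),'ctr',f(E),'joint',f(E-16.4*a+7*n))
im=cv2.imread('pics/w3.png');print(im[208:232,258].tolist());print(im[208:232,249].tolist())
E
```

```text
0 top [592.0, 107.0] bot [592.0, 63.0] left [524.0, 84.0] ctr [592.0, 84.0] joint [592.0, 262.0]
3 top [592.0, 115.0] bot [592.0, 63.0] left [523.0, 87.0] ctr [592.0, 87.0] joint [592.0, 266.0]
6 top [592.0, 122.0] bot [592.0, 63.0] left [523.0, 91.0] ctr [592.0, 91.0] joint [592.0, 270.0]
10 top [592.0, 133.0] bot [592.0, 64.0] left [522.0, 97.0] ctr [592.0, 97.0] joint [592.0, 275.0]
14 top [592.0, 145.0] bot [592.0, 67.0] left [522.0, 104.0] ctr [592.0, 104.0] joint [592.0, 280.0]
18 top [592.0, 158.0] bot [592.0, 70.0] left [521.0, 112.0] ctr [592.0, 112.0] joint [592.0, 285.0]
22 top [592.0, 171.0] bot [592.0, 74.0] left [520.0, 121.0] ctr [592.0, 121.0] joint [592.0, 289.0]
[[92, 102, 115], [90, 101, 114], [91, 101, 114], [89, 100, 115], [79, 97, 120], [65, 92, 121], [70, 90, 111], [84, 95, 107], [90, 98, 106], [93, 101, 108], [95, 103, 111], [102, 110, 118], [104, 113, 122], [92, 105, 119], [68, 91, 115], [56, 86, 114], [57, 90, 121], [61, 95, 129], [64, 98, 133], [63, 95, 130], [63, 96, 131], [61, 95, 130], [62, 96, 131], [62, 96, 131]]
[[88, 98, 111], [89, 98, 112], [90, 99, 112], [90, 100, 113], [89, 100, 114], [85, 98, 116], [71, 92, 116], [59, 86, 115], [55, 84, 114], [54, 83, 113], [54, 83, 113], [55, 85, 113], [55, 85, 112], [54, 84, 113], [56, 86, 116], [58, 90, 121], [59, 92, 124], [60, 93, 125], [59, 92, 124], [60, 92, 125], [59, 92, 125], [60, 92, 125], [60, 92, 125], [60, 93, 125]]
```

The cell tilted only 2-3° and mostly slid up in the pads, so the lever was too short. I'll put it back in the rest and grip it nearer the flat end for a longer lever.

Emit:
step_arm --pt "0.02 0 0.03" --pt "0.043 0 0.06" --pt "0.043 0 0.09" --pt "0.043 0 0.1" --pt "0.043 0 0.108" --pt "0.043 0 0.114" --pt "0.043 0 0.118" --pt "0.043 0 0.118" --pt "0.043 0 0.118" --roll '[0, 0, 0, 0, 0, 0, 0, 0, 0]'

```text
time_s: 9.35
tcp_pos: [0.5503, 0.145, 0.0148]
orientation: [180.0, 0.1, -165.1]
wrist_force: [-2.2, 0.5, 4.1]
grip_width: 0.0128
grip_force: 30.0
```

Emit:
step_arm --pt "0 0 0" --pt "0 0 0" --pt "0 0 0" --pt "-0.003 0 -0.003" --pt "-0.007 0 -0.003" --pt "-0.01 0 -0.003" --pt "-0.01 0 -0.002" --pt "-0.01 0 -0.002" --roll '[0, 0, 0, 0, 0, 0, 0, 0]' --gripper -0.3

```text
time_s: 10.35
tcp_pos: [0.5593, 0.1471, 0.0158]
orientation: [-180.0, -0.0, -165.2]
wrist_force: [0.0, -0.5, -0.4]
grip_width: 0.0304
grip_force: 0.0
```

Emit:
step_arm --pt "0 0 0" --pt "0 0 0" --pt "0 0 0" --pt "0 0 0" --pt "0 0 0" --pt "0 0 0" --roll '[0, 0, 0, 0, 0, 0]' --gripper -1 --newtons 12

```text
time_s: 11.1
tcp_pos: [0.5595, 0.1473, 0.0161]
orientation: [180.0, -0.0, -165.1]
wrist_force: [-0.6, 1.2, 1.3]
grip_width: 0.0135
grip_force: 12.0
```

Emit:
step_arm --pt "0 0 -0.005" --pt "0 0 -0.014" --pt "-0.012 0 -0.014" --pt "-0.026 0 -0.014" --pt "-0.038 0 -0.014" --pt "-0.045 0 -0.014" --pt "-0.045 0 -0.008" --pt "-0.045 0 -0.003" --pt "-0.045 0 0.0" --pt "-0.045 0 0.001" --pt "-0.045 0 0.002" --pt "-0.045 0 0.003" --pt "-0.045 0 0.004" --pt "-0.045 0 0.005" --pt "-0.045 0 0.006" --pt "-0.045 0 0.007" --pt "-0.045 0 0.008" --pt "-0.045 0 0.008" --roll '[0, 0, 0, 0, 0, 0, 0, 0, 0, 0, 0, 0, 0, 0, 0, 0, 0, 0]'

```text
time_s: 13.35
tcp_pos: [0.6033, 0.1589, 0.0081]
orientation: [180.0, 0.0, -165.1]
wrist_force: [1.4, 1.5, 3.3]
grip_width: 0.0134
grip_force: 12.0
```

Emit:
step_arm --pt "0 0 -0.005" --pt "0 0 -0.02" --pt "0 0 -0.05" --pt "0 0 -0.09" --pt "0 0 -0.124" --pt "0 0 -0.124" --pt "0 0 -0.124" --roll '[0, 0, 0, 0, 0, 0, 0]' --newtons 30

```text
time_s: 14.22
tcp_pos: [0.6026, 0.1584, 0.1319]
orientation: [-180.0, -0.0, -165.2]
wrist_force: [-0.3, -0.7, 0.2]
grip_width: 0.0132
grip_force: 30.0
```

```bash
python3 - <<'E'
from h import *
s=r.read_state();w=np.ascontiguousarray(r.read_camera('wrist')[:,:,::-1]);d=np.ascontiguousarray(r.read_camera('side')[:,:,::-1])
cv2.imwrite('pics/w4.png',w)
K,D,Rm,e=cam('side');p=(np.array([s['tcp_pos']])-e)@Rm;uv=cv2.projectPoints(p*[1,-1,-1],np.zeros(3),np.zeros(3),K,D)[0][0,0];u,v=uv.astype(int)
a=cv2.resize(d[v-45:v+30,u-45:u+45],None,fx=4.4,fy=4.4,interpolation=2);b=cv2.resize(w[165:250,215:300],None,fx=4.5,fy=4.5,interpolation=2)
o=np.zeros((400,790,3),np.uint8);o[:a.shape[0],:a.shape[1]]=a;o[:b.shape[0],400:400+b.shape[1]]=b[:, :390];cv2.imwrite('pics/c5.png',o)
c=r.calibration('wrist');T=np.linalg.inv(c['T_tool_cam']);K,D,_,_=cam('wrist',s)
def pr(p):
    q=T[:3,:3]@(np.array(p)/1000)+T[:3,3];return cv2.projectPoints((q*[1,-1,-1])[None],np.zeros(3),np.zeros(3),K,D)[0][0,0]
for th in(0,4,8,12,16,20,24):
    t=np.radians(th);a=np.array([np.cos(t),0,-np.sin(t)]);n=np.array([-np.sin(t),0,-np.cos(t)]);g=np.array([0,0,-14.])
    E=g+28.5*a;f=lambda p:((pr(p)-[215,165])*4.5+[400,0]).round(0).tolist()
    print(th,'top',f(E+7*n),'bot',f(E-7*n),'left',f(E+[0,-7,0]),'joint',f(E-16.4*a+7*n))
E
```

```text
0 top [592.0, 149.0] bot [592.0, 111.0] left [522.0, 129.0] joint [592.0, 308.0]
4 top [592.0, 160.0] bot [592.0, 112.0] left [522.0, 135.0] joint [592.0, 316.0]
8 top [592.0, 173.0] bot [592.0, 115.0] left [521.0, 143.0] joint [592.0, 325.0]
12 top [592.0, 188.0] bot [592.0, 119.0] left [520.0, 152.0] joint [592.0, 334.0]
16 top [592.0, 204.0] bot [592.0, 124.0] left [519.0, 162.0] joint [592.0, 343.0]
20 top [592.0, 221.0] bot [592.0, 131.0] left [518.0, 174.0] joint [592.0, 353.0]
24 top [592.0, 240.0] bot [592.0, 140.0] left [517.0, 188.0] joint [592.0, 363.0]
```

View pics/c5.png

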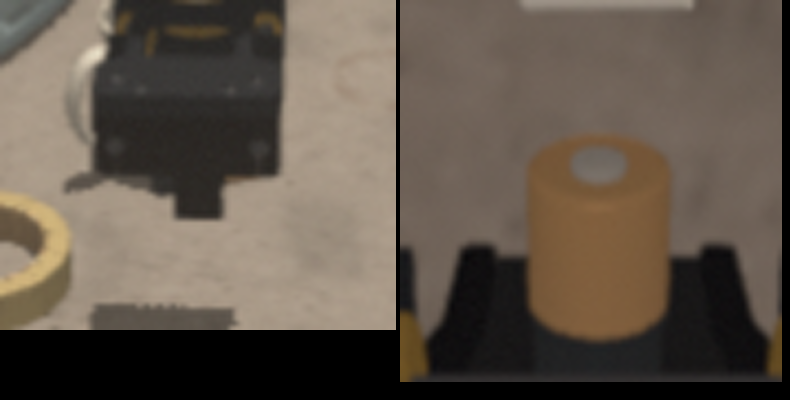

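The wrist crop now shows the cell clearly tilted, about 12-13° (face rows 135-203). I'll press a bit further for more margin.

Emit:
step_arm --pt "0 0 0.05" --pt "0 0 0.1" --pt "0 0 0.115" --pt "0 0 0.12" --pt "0 0 0.1225" --pt "0 0 0.1245" --pt "0 0 0.1265" --pt "0 0 0.128" --pt "0 0 0.128" --pt "0 0 0.12" --pt "0 0 0.09" --pt "0 0 0.04" --pt "0 0 0" --pt "0 0 0" --pt "0 0 0" --roll '[0, 0, 0, 0, 0, 0, 0, 0, 0, 0, 0, 0, 0, 0, 0]' --newtons 12

```text
time_s: 16.2
tcp_pos: [0.6024, 0.1585, 0.1314]
orientation: [-180.0, -0.1, -165.2]
wrist_force: [-0.1, -0.3, 0.0]
grip_width: 0.0133
grip_force: 12.0
```

```bash
python3 - <<'E'
from h import *
s=r.read_state();w=np.ascontiguousarray(r.read_camera('wrist')[:,:,::-1]);cv2.imwrite('pics/w5.png',w);w4=cv2.imread('pics/w4.png')
o=np.hstack([cv2.resize(i[165:250,215:300],None,fx=4.5,fy=4.5,interpolation=2) for i in(w4,w)]);cv2.imwrite('pics/c6.png',o)
print(s['tcp_pos'],s['orientation'],w[188:245,249].tolist()[::1][:30])
E
```

```text
[0.60235854 0.15846354 0.13142975] [-1.79995389e+02 -7.53257074e-02 -1.65155648e+02] [[88, 99, 113], [89, 99, 113], [87, 97, 111], [86, 97, 110], [85, 96, 109], [85, 95, 107], [86, 96, 108], [87, 97, 110], [88, 98, 111], [88, 98, 111], [86, 97, 112], [76, 94, 115], [62, 90, 118], [56, 87, 118], [57, 88, 119], [57, 88, 118], [57, 88, 118], [57, 88, 119], [57, 88, 118], [57, 88, 119], [56, 87, 118], [57, 88, 119], [57, 88, 119], [58, 89, 119], [58, 90, 121], [59, 92, 124], [60, 93, 126], [60, 93, 126], [59, 91, 123], [58, 91, 122]]
```

View pics/c6.png

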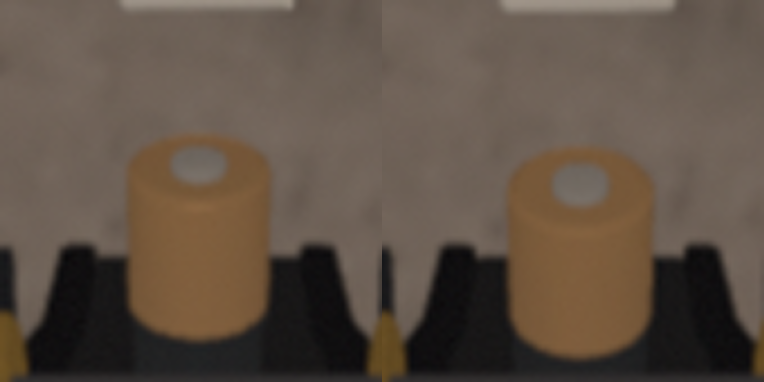

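Pressing deeper gave face rows 148-232, so about 17-18°. Next I'll fit where the cell sits in the grip and work out the dock approach.

```bash
cat > plan.py <<'E'
from h import *
from scipy.optimize import least_squares
s=r.read_state()
c=r.calibration('wrist');T=np.linalg.inv(c['T_tool_cam']);K,D,_,_=cam('wrist',s)
def pr(p):
    q=T[:3,:3]@(np.array(p)/1000)+T[:3,3];return cv2.projectPoints((q*[1,-1,-1])[None],np.zeros(3),np.zeros(3),K,D)[0][0,0]
def rows(x):
    t=np.radians(x[0]);a=np.array([np.cos(t),0,-np.sin(t)]);n=np.array([-np.sin(t),0,-np.cos(t)]);E=np.array([0,0,-14.-x[2]])+x[1]*a
    return np.array([(pr(p)[1]-165)*4.5+.5*4.5 for p in(E-7*n,E+7*n,E-16.4*a+7*n)])
if __name__=='__main__':
    for obs in([148,232,357],[148,228,357],[135,203,338]):
        print(obs,least_squares(lambda x:np.r_[rows(x)-obs,(x[1]-28.5)*.5,(x[2]-1.5)*.5],[15,28.5,0]).x.round(2))
    yaw=np.radians(165.2);u=np.array([np.cos(yaw),np.sin(yaw)])*1000/1000;O=np.array([554.0,343.3])
    st=R.from_euler('xyz',s['orientation'],degrees=True).as_matrix()
    for gx in(-9,0):
        W=O+gx*u;d=np.r_[W/1000-s['tcp_pos'][:2],0];print(gx,'tool shift',(d@st).round(4),'yaw',s['orientation'][2])
E
python3 plan.py
```

```text
[148, 232, 357] [19.26 24.94 -5.23]
[148, 228, 357] [17.3  24.8  -4.59]
[135, 203, 338] [12.82 25.21 -6.33]
-9 tool shift [-8.800e-03  1.866e-01 -1.000e-04] yaw -165.15164029350365
0 tool shift [-0.0009  0.191  -0.    ] yaw -165.15164029350365
```

```bash
python3 - <<'E'
import plan
from plan import *
for sc in(1,.985,.97):
    plan.K=K*1; plan.K[0,0]*=sc; plan.K[1,1]*=sc
    for w in (.5,3):
        for obs in([148,230,357],):
            f=least_squares(lambda x:np.r_[rows(x)-obs,(x[1]-28.5)*w,(x[2]-1.5)*w],[15,28.5,0]);print(sc,w,f.x.round(2),f.fun.round(1))
E
```

```text
1 0.5 [18.28 24.86 -4.92] [-1.1 -0.3  1.3 -1.8 -3.2]
1 3 [18.48 27.39  0.75] [-5.9 -1.   6.3 -3.3 -2.3]
0.985 0.5 [18.25 25.33 -3.22] [-0.8 -0.2  1.  -1.6 -2.4]
0.985 3 [18.74 27.37  1.05] [-5.  -0.4  4.5 -3.4 -1.3]
0.97 0.5 [18.22 25.8  -1.51] [-0.6 -0.1  0.7 -1.4 -1.5]
0.97 3 [18.99 27.34  1.36] [-4.   0.2  2.8 -3.5 -0.4]
```

Emit:
step_arm --pt "0 0.04 0" --pt "0 0.08 0" --pt "0 0.12 0" --pt "0 0.16 0.01" --pt "0.001 0.192 0.03" --pt "0.001 0.192 0.03" --pt "0.001 0.192 0.03" --pt "0.001 0.192 0.03" --roll '[0.1, 0.21, 0.31, 0.42, 0.518, 0.518, 0.518, 0.518]' --newtons 30

```text
time_s: 17.25
tcp_pos: [0.5537, 0.3425, 0.1022]
orientation: [-180.0, 0.0, 165.1]
wrist_force: [0.6, -0.6, 0.1]
grip_width: 0.0131
grip_force: 30.0
```

```bash
python3 - <<'E'
from h import *
s=r.read_state();w=np.ascontiguousarray(r.read_camera('wrist')[:,:,::-1]);cv2.imwrite('pics/w6.png',w)
cv2.imwrite('pics/c7.png',cv2.resize(w[50:245,195:325],None,fx=3,fy=3,interpolation=2));print(s['tcp_pos'],s['orientation'],s['time_s'],s['wrist_force'])
E
```

```text
[0.55366396 0.34252039 0.10220017] [-1.79973701e+02  2.55683310e-02  1.65082335e+02] 17.25 [ 0.5646589  -0.58293451  0.09387047]
```

View pics/c7.png

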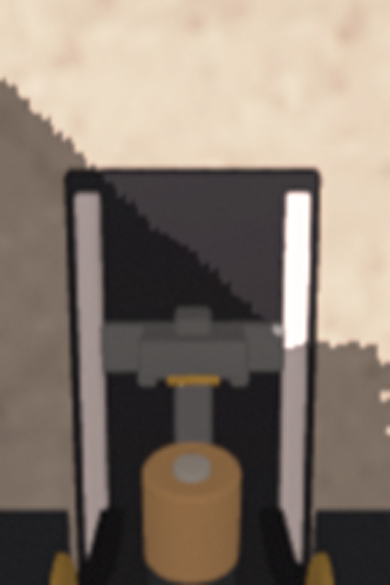

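The crop shows the dock mid-line at column ~193.5 and the cell at ~191.7. They're aligned to about half a millimetre, with no yaw error. I'll let the arm settle and check how far it lagged.

Emit:
step_arm --pt "0 0 0" --pt "0 0 0" --pt "0 0 0" --roll '[0, 0, 0]'

```text
time_s: 17.68
tcp_pos: [0.553, 0.344, 0.1022]
orientation: [180.0, 0.0, 165.2]
wrist_force: [0.1, 0.9, 0.5]
grip_width: 0.013
grip_force: 30.0
```

```bash
python3 - <<'E'
from h import *
s=r.read_state();w=np.ascontiguousarray(r.read_camera('wrist')[:,:,::-1]);cv2.imwrite('pics/w7.png',w)
print(s['tcp_pos'],s['orientation'],s['time_s'],s['wrist_force'])
C=cam('wrist',s);st=R.from_euler('xyz',s['orientation'],degrees=True).as_matrix()
# tan blob
g=cv2.cvtColor(w,cv2.COLOR_BGR2HSV).astype(int)
for y in (182,190,215,225):
    m=(g[y,:,0]>5)&(g[y,:,0]<22)&(g[y,:,1]>110)&(g[y,:,2]>70);m[:225]=0;m[300:]=0;i=np.where(m)[0];print(y,i[[0,-1]] if len(i) else None)
G=g[172:182,240:280];m=(G[:,:,0]>10)&(G[:,:,0]<28)&(G[:,:,1]>150);ys,xs=np.where(m);print('gold',ys.min()+172,ys.max()+172,xs.min()+240,xs.max()+240)
p=np.array([[xs.mean()+240,ys.mean()+172]]);print('gold tool xyz',((ray(C,p,.038)-s['tcp_pos'])@st*1000).round(1))
d=s['tcp_pos'][:2]*1000-[554,343.3];u=np.array([-.967,.2554]);print('gx',d@u,'toolY',d@[.2554,.967])
for y in(115,130,150):
    v=g[y,205:320,2];dv=np.where((g[y,205:320,2]<75))[0]+205;print(y,dv.min(),dv.max())
E
```

```text
[0.5529533  0.34396694 0.1021861 ] [1.79991323e+02 5.14238830e-03 1.65163999e+02] 17.675 [0.0919441  0.93338209 0.49636617]
182 None
190 None
215 [242 274]
225 [243 274]
gold 177 179 249 265
gold tool xyz [[18.2 -0.6 64.2]]
gx 1.1824929336217844 toolY 0.37760163180777906
115 215 298
130 216 298
150 216 297
```

Emit:
step_arm --pt "0 -0.0007 0.02" --pt "0 -0.0007 0.04" --pt "0 -0.0007 0.055" --pt "0 -0.0007 0.063" --pt "0 -0.0007 0.068" --pt "0 -0.0007 0.071" --pt "0 -0.0007 0.071" --pt "0 -0.0007 0.071" --roll '[0, 0, 0, 0, 0, 0, 0, 0]'

```text
time_s: 18.73
tcp_pos: [0.553, 0.3435, 0.0315]
orientation: [180.0, 0.0, 165.2]
wrist_force: [0.6, -0.5, -0.4]
grip_width: 0.0135
grip_force: 30.0
```

Emit:
step_arm --pt "-0.001 0 0" --pt "-0.002 0 0" --pt "-0.003 0 0" --pt "-0.004 0 0" --pt "-0.005 0 0" --pt "-0.005 0 0" --pt "-0.005 0 0" --roll '[0, 0, 0, 0, 0, 0, 0]'

```text
time_s: 19.6
tcp_pos: [0.5575, 0.3421, 0.031]
orientation: [-180.0, -0.0, 165.2]
wrist_force: [-1.0, 0.3, -0.5]
grip_width: 0.0131
grip_force: 30.0
```

Emit:
step_arm --pt "-0.001 0 0" --pt "-0.002 0 0" --pt "-0.003 0 0" --pt "-0.003 0 0" --pt "-0.003 0 0" --roll '[0, 0, 0, 0, 0]'

```text
time_s: 20.23
tcp_pos: [0.5604, 0.3413, 0.031]
orientation: [-180.0, -0.0, 165.2]
wrist_force: [0.4, 0.2, -0.7]
grip_width: 0.0134
grip_force: 30.0
```

Emit:
step_arm --pt "-0.001 0 0" --pt "-0.002 0 0" --pt "-0.002 0 0" --pt "-0.002 0 0" --roll '[0, 0, 0, 0]'

```text
time_s: 20.72
tcp_pos: [0.5621, 0.3409, 0.031]
orientation: [-180.0, -0.0, 165.2]
wrist_force: [-1.9, 0.8, -1.1]
grip_width: 0.0132
grip_force: 30.0
```

Emit:
step_arm --pt "-0.001 0 0" --pt "-0.002 0 0" --pt "-0.002 0 0" --pt "-0.002 0 0" --roll '[0, 0, 0, 0]'

```text
time_s: 21.22
tcp_pos: [0.564, 0.3404, 0.031]
orientation: [-180.0, -0.0, 165.2]
wrist_force: [-3.3, 0.2, 0.7]
grip_width: 0.0129
grip_force: 30.0
```

Emit:
step_arm --pt "-0.001 0 0" --pt "-0.002 0 0" --pt "-0.002 0 0" --pt "-0.002 0 0" --roll '[0, 0, 0, 0]'

```text
time_s: 21.72
tcp_pos: [0.5659, 0.3399, 0.0309]
orientation: [-180.0, -0.0, 165.2]
wrist_force: [-4.8, 0.9, 0.2]
grip_width: 0.013
grip_force: 30.0
```

Emit:
step_arm --pt "-0.0005 0 0" --pt "-0.001 0 0" --pt "-0.0015 0 0" --pt "-0.0015 0 0" --roll '[0, 0, 0, 0]'

```text
time_s: 22.22
tcp_pos: [0.5671, 0.3396, 0.0309]
orientation: [-180.0, -0.1, 165.2]
wrist_force: [-5.9, 1.8, 1.8]
grip_width: 0.0132
grip_force: 30.0
```

Emit:
step_arm --pt "-0.0005 0 0" --pt "-0.001 0 0" --pt "-0.001 0 0" --pt "-0.001 0 0" --roll '[0, 0, 0, 0]'

```text
time_s: 22.72
tcp_pos: [0.5678, 0.3394, 0.0308]
orientation: [-180.0, -0.1, 165.2]
wrist_force: [-7.0, 1.0, 1.1]
grip_width: 0.0131
grip_force: 30.0
```

Emit:
step_arm --pt "-0.0005 0 0" --pt "-0.001 0 0" --pt "-0.001 0 0" --pt "-0.001 0 0" --roll '[0, 0, 0, 0]'

```text
time_s: 23.22
tcp_pos: [0.5685, 0.3393, 0.0308]
orientation: [-180.0, -0.1, 165.2]
wrist_force: [-6.3, 0.8, 1.9]
grip_width: 0.0134
grip_force: 30.0
```

Force is now about 7 N and compression about 7 mm, just short of the stop. I'll ease the grip slightly and tip the tan end down.

Emit:
step_arm --pt "0 0 0" --pt "0 0 0.001" --pt "0 0 0.002" --pt "0 0 0.003" --pt "0 0 0.003" --roll '[0, 0, 0, 0, 0]' --newtons 18

```text
time_s: 23.85
tcp_pos: [0.5688, 0.3395, 0.0285]
orientation: [180.0, -0.1, 165.2]
wrist_force: [-8.8, 0.8, 5.8]
grip_width: 0.0135
grip_force: 18.2
```

Emit:
step_arm --pt "0 0 0.001" --pt "0 0 0.002" --pt "0 0 0.002" --roll '[0, 0, 0]'

```text
time_s: 24.22
tcp_pos: [0.5688, 0.3397, 0.0265]
orientation: [180.0, -0.1, 165.2]
wrist_force: [-9.0, 1.7, 5.7]
grip_width: 0.0134
grip_force: 18.2
```

Emit:
step_arm --pt "0.0005 0 0.001" --pt "0.0005 0 0.002" --pt "0.0005 0 0.002" --roll '[0, 0, 0]'

```text
time_s: 24.6
tcp_pos: [0.5688, 0.3398, 0.0247]
orientation: [179.9, -0.0, 165.2]
wrist_force: [-6.7, 0.6, 5.8]
grip_width: 0.0135
grip_force: 18.0
```

Emit:
step_arm --pt "0 0 0.001" --pt "0 0 0.002" --pt "0 0 0.002" --roll '[0, 0, 0]'

```text
time_s: 24.98
tcp_pos: [0.5687, 0.3399, 0.0226]
orientation: [180.0, -0.0, 165.2]
wrist_force: [-7.2, 2.2, 4.7]
grip_width: 0.0133
grip_force: 18.0
```

```bash
cat > chk.py <<'E'
from h import *
import sys
s=r.read_state();w=np.ascontiguousarray(r.read_camera('wrist')[:,:,::-1]);cv2.imwrite('pics/k%d.png'%int(s['time_s']*100),w)
print(s['time_s'],s['tcp_pos'].round(4),s['wrist_force'].round(1))
for c in(249,252,259,266): print(c,'rows from 180:',[tuple(int(i) for i in p[::-1]) for p in w[180:246:2,c]])
E
python3 chk.py
```

```text
24.975 [0.5687 0.3399 0.0226] [-7.2  2.2  4.7]
249 rows from 180: [(137, 108, 64), (160, 119, 51), (130, 103, 69), (92, 88, 88), (93, 89, 88), (92, 89, 88), (99, 90, 86), (142, 108, 75), (142, 106, 69), (141, 105, 69), (144, 108, 70), (147, 110, 72), (156, 116, 76), (155, 117, 77), (156, 116, 76), (156, 117, 76), (156, 116, 76), (155, 116, 76), (155, 116, 76), (155, 116, 77), (154, 116, 77), (155, 116, 76), (154, 116, 76), (154, 115, 76), (153, 114, 76), (153, 114, 76), (154, 114, 76), (149, 111, 75), (75, 62, 52), (44, 44, 46), (44, 44, 45), (45, 45, 46), (45, 44, 45)]
252 rows from 180: [(139, 108, 64), (162, 121, 51), (134, 107, 71), (94, 92, 90), (95, 92, 89), (95, 92, 90), (124, 102, 84), (144, 107, 71), (139, 110, 82), (136, 111, 87), (141, 110, 76), (144, 108, 69), (155, 116, 76), (161, 119, 79), (160, 119, 78), (159, 119, 78), (159, 118, 77), (158, 118, 78), (158, 118, 79), (158, 119, 78), (157, 118, 77), (158, 117, 77), (158, 117, 78), (158, 118, 77), (158, 117, 77), (158, 117, 77), (158, 117, 77), (158, 118, 79), (122, 93, 65), (45, 44, 45), (45, 44, 45), (45, 44, 45), (44,
[... 377 characters left out ...]
, (160, 119, 79), (160, 119, 78), (159, 118, 77), (160, 120, 78), (160, 119, 78), (160, 120, 78), (146, 110, 73), (63, 55, 50), (47, 47, 48), (47, 47, 48), (47, 46, 47)]
266 rows from 180: [(149, 114, 61), (169, 126, 53), (132, 100, 54), (57, 56, 55), (60, 58, 57), (59, 57, 57), (95, 77, 61), (143, 107, 70), (142, 106, 70), (141, 106, 70), (142, 107, 69), (145, 109, 71), (157, 117, 77), (158, 117, 77), (157, 117, 77), (157, 117, 76), (156, 117, 76), (156, 117, 76), (156, 118, 77), (156, 117, 76), (156, 117, 77), (156, 116, 76), (155, 116, 76), (156, 117, 77), (156, 117, 76), (156, 116, 76), (156, 116, 76), (156, 116, 76), (108, 84, 61), (43, 43, 44), (46, 46, 46), (45, 44, 45), (44, 44, 45)]
```

The pixels show the tan end already behind the gold contact (gold at row 182, tan starting at row 192) and nearly level. I'll lower the last bit, ease forward, then release.

Emit:
step_arm --pt "0 0 0.0007" --pt "0 0 0.0014" --pt "0 0 0.0014" --pt "0 0 0.0014" --roll '[0, 0, 0, 0]'

```text
time_s: 25.52
tcp_pos: [0.5688, 0.3399, 0.0212]
orientation: [179.9, -0.0, 165.2]
wrist_force: [-6.8, 1.6, 4.7]
grip_width: 0.0136
grip_force: 18.0
```

Emit:
step_arm --pt "0.001 0 0" --pt "0.002 0 0" --pt "0.0025 0 0" --pt "0.0025 0 0" --roll '[0, 0, 0, 0]'

```text
time_s: 26.02
tcp_pos: [0.5668, 0.3404, 0.0213]
orientation: [179.9, 0.0, 165.2]
wrist_force: [-5.7, 1.8, 3.5]
grip_width: 0.0131
grip_force: 18.0
```

Emit:
step_arm --pt "0 0 0" --pt "0 0 0" --pt "0 0 0" --pt "0 0 0" --roll '[0, 0, 0, 0]' --gripper -0.3

```text
time_s: 26.52
tcp_pos: [0.567, 0.3394, 0.0207]
orientation: [-180.0, 0.0, 165.2]
wrist_force: [-0.2, 0.2, 0.5]
grip_width: 0.0301
grip_force: 0.0
```

```bash
python3 chk.py
```

```text
26.525 [0.567  0.3394 0.0207] [-0.2  0.2  0.5]
249 rows from 180: [(93, 90, 88), (93, 90, 87), (124, 100, 67), (162, 120, 52), (134, 102, 53), (111, 88, 65), (141, 106, 69), (140, 104, 69), (141, 106, 70), (150, 112, 73), (152, 113, 74), (152, 113, 74), (151, 113, 74), (152, 113, 74), (152, 113, 74), (151, 113, 74), (150, 111, 73), (150, 111, 74), (150, 111, 74), (150, 111, 74), (150, 112, 74), (150, 111, 73), (150, 111, 74), (150, 111, 74), (149, 112, 74), (136, 102, 70), (59, 51, 46), (43, 43, 43), (42, 42, 43), (42, 43, 44), (42, 41, 42), (43, 43, 44), (43, 42, 43)]
252 rows from 180: [(93, 90, 88), (93, 90, 87), (123, 99, 67), (159, 118, 50), (143, 108, 56), (144, 108, 71), (141, 105, 69), (141, 106, 69), (140, 105, 69), (145, 108, 71), (156, 116, 77), (155, 115, 76), (156, 116, 75), (156, 116, 76), (156, 117, 76), (155, 115, 75), (154, 115, 75), (155, 116, 76), (155, 116, 76), (154, 115, 76), (154, 115, 76), (153, 114, 75), (153, 114, 76), (153, 114, 75), (154, 114, 76), (152, 114, 75), (106, 81, 60), (42, 43, 44), (43, 43, 44), (43, 43, 44), (43, 43, 44), (45, 44, 45), (44, 44,
[... 372 characters left out ...]
79), (159, 119, 78), (160, 119, 79), (159, 118, 78), (160, 119, 79), (145, 109, 73), (62, 54, 49), (45, 46, 46), (45, 45, 47), (45, 45, 45), (45, 45, 46), (46, 46, 46)]
266 rows from 180: [(93, 90, 88), (93, 89, 87), (140, 110, 71), (168, 124, 54), (157, 117, 58), (143, 108, 72), (135, 113, 94), (135, 118, 102), (139, 110, 82), (143, 107, 70), (156, 117, 76), (158, 118, 77), (157, 118, 77), (157, 117, 78), (157, 117, 78), (155, 117, 77), (156, 117, 77), (156, 117, 77), (155, 115, 76), (156, 116, 77), (156, 116, 77), (156, 117, 78), (156, 115, 76), (155, 115, 76), (156, 116, 77), (157, 116, 76), (129, 97, 68), (46, 44, 45), (43, 44, 44), (44, 44, 45), (44, 44, 45), (44, 44, 45), (44, 44, 45)]
```

```bash
python3 - <<'E'
from plan import *
s=r.read_state();zt=s['tcp_pos'][2]*1000
f=lambda x,z:pr([x,0,zt-z])[1]
from scipy.optimize import brentq
X=brentq(lambda x:f(x,38)-188.3,0,60);print('contact x',X)
for th in(0,2,4,6,8,10,15):
    t=np.radians(th);B=np.array([X,29+48*np.sin(t)]) # bottom corner at contact
    if B[1]>38: B[0]=X
    top=B+14*np.array([-np.sin(t),np.cos(t)]);j=top-16.4*np.array([np.cos(t),np.sin(t)])
    print(th,'top row',round(f(*top),1),'joint',round(f(*j),1),'bottom',round(f(*B),1))
E
```

```text
contact x 32.04723035189146
0 top row 191.3 joint 227.4 bottom 183.4
2 top row 193.4 joint 229.4 bottom 184.3
4 top row 195.6 joint 231.3 bottom 185.2
6 top row 197.8 joint 233.2 bottom 186.1
8 top row 200.0 joint 235.0 bottom 187.0
10 top row 202.3 joint 236.8 bottom 187.9
15 top row 208.0 joint 241.0 bottom 190.3
```

The cell is still about 6-7° up at the tan end. I'll lift off, close the fingers and press down gently on the tan end from above.

Emit:
step_arm --pt "0 0 -0.02" --pt "0 0 -0.05" --pt "0.01 0 -0.05" --pt "0.018 0 -0.05" --pt "0.018 0 -0.05" --roll '[0, 0, 0, 0, 0]'

```text
time_s: 27.2
tcp_pos: [0.548, 0.3447, 0.0702]
orientation: [-180.0, -0.1, 165.2]
wrist_force: [0.7, -0.5, 0.2]
grip_width: 0.0306
grip_force: 0.0
```

Emit:
step_arm --pt "0 0 0" --pt "0 0 0" --pt "0 0 0" --pt "0 0 0.008" --pt "0 0 0.016" --pt "0 0 0.02" --pt "0 0 0.022" --pt "0 0 0.023" --pt "0 0 0.024" --pt "0 0 0.024" --roll '[0, 0, 0, 0, 0, 0, 0, 0, 0, 0]' --gripper -1

```text
time_s: 28.45
tcp_pos: [0.5494, 0.3444, 0.0468]
orientation: [180.0, 0.0, 165.2]
wrist_force: [-0.7, 0.3, 1.0]
grip_width: 0.0008
grip_force: 0.5
```

Emit:
step_arm --pt "0 0 0.0005" --pt "0 0 0.001" --pt "0 0 0.0015" --pt "0 0 0.002" --pt "0 0 0.002" --roll '[0, 0, 0, 0, 0]'

```text
time_s: 29.08
tcp_pos: [0.5493, 0.3442, 0.0446]
orientation: [-180.0, -0.0, 165.2]
wrist_force: [-0.1, 0.2, -0.3]
grip_width: 0.0005
grip_force: 0.3
```

Emit:
step_arm --pt "0 0 0.0005" --pt "0 0 0.001" --pt "0 0 0.0015" --pt "0 0 0.0015" --roll '[0, 0, 0, 0]'

```text
time_s: 29.58
tcp_pos: [0.5493, 0.3443, 0.0434]
orientation: [180.0, -0.0, 165.2]
wrist_force: [-1.1, -0.1, 4.2]
grip_width: 0.0003
grip_force: 2.2
```

Emit:
step_arm --pt "0 0 0.0004" --pt "0 0 0.0008" --pt "0 0 0.0008" --roll '[0, 0, 0]'

```text
time_s: 29.95
tcp_pos: [0.5494, 0.3447, 0.0432]
orientation: [180.0, 0.0, 165.2]
wrist_force: [-4.4, -1.5, 9.5]
grip_width: 0.0003
grip_force: 4.6
```

```bash
python3 -c "
from h import *
s=r.read_state();print(s['tcp_pos'],s['wrist_force'],s['q'])"
```

```text
[0.54937578 0.34469975 0.04320778] [-4.35141748 -1.4862232   9.49435925] [-47.61880965  27.58698734  15.0365082   95.52109559  -8.18397358
  57.92823514  45.31872106]
```

The stop is firm at z = 43.2 mm, which matches a level cell's top (43 mm). I'll retract and check.

Emit:
step_arm --pt "0 0 -0.01" --pt "0 0 -0.05" --pt "-0.01 0 -0.09" --pt "-0.02 0 -0.1" --pt "-0.02 0 -0.1" --pt "-0.02 0 -0.1" --pt "-0.02 0 -0.1" --roll '[0, 0, 0, 0, 0, 0, 0]'

```text
time_s: 30.82
tcp_pos: [0.5677, 0.339, 0.1409]
orientation: [-179.9, -0.1, 165.2]
wrist_force: [-0.5, 0.3, -0.4]
grip_width: 0.0006
grip_force: 0.0
```

```bash
python3 - <<'E'
from h import *
s=r.read_state();w=np.ascontiguousarray(r.read_camera('wrist')[:,:,::-1]);cv2.imwrite('pics/k9.png',w)
print(s['time_s'],s['tcp_pos'],s['wrist_force'])
for c in(255,259,263): print(c,[(y,*[int(i) for i in w[y,c,::-1]]) for y in range(134,212)][::1 if c==259 else 3])
E
```

```text
30.825 [0.56766495 0.33904379 0.14088022] [-0.53771461  0.29650935 -0.42723468]
255 [(134, 79, 76, 76), (137, 78, 75, 74), (140, 82, 79, 77), (143, 80, 78, 76), (146, 93, 80, 67), (149, 123, 92, 48), (152, 133, 99, 64), (155, 133, 99, 64), (158, 132, 98, 63), (161, 132, 98, 64), (164, 131, 97, 63), (167, 132, 98, 64), (170, 87, 67, 48), (173, 36, 36, 37), (176, 36, 37, 37), (179, 35, 35, 36), (182, 37, 37, 38), (185, 36, 36, 37), (188, 35, 35, 36), (191, 37, 37, 38), (194, 37, 37, 37), (197, 36, 36, 37), (200, 35, 36, 37), (203, 36, 36, 37), (206, 36, 36, 37), (209, 38, 37, 37)]
259 [(134, 84, 80, 78), (135, 77, 74, 73), (136, 74, 71, 71), (137, 79, 77, 75), (138, 82, 79, 78), (139, 82, 79, 78), (140, 82, 79, 78), (141, 81, 78, 76), (142, 81, 77, 76), (143, 79, 77, 75), (144, 81, 77, 76), (145, 81, 77, 74), (146, 94, 81, 66), (147, 121, 95, 56), (148, 137, 108, 64), (149, 134, 113, 90), (150, 130, 112, 94), (151, 135, 106, 78), (152, 140, 104, 68), (153, 141, 105, 68), (154, 141, 104, 68), (155, 140, 103, 67), (156, 140, 105, 68), (157, 138, 104, 66), (158, 140, 105, 68), (159, 139, 
[... 838 characters left out ...]
 38, 38), (203, 37, 38, 38), (204, 38, 39, 39), (205, 37, 38, 39), (206, 38, 39, 39), (207, 39, 38, 39), (208, 38, 39, 40), (209, 36, 37, 37), (210, 46, 45, 45), (211, 78, 75, 74)]
263 [(134, 137, 132, 130), (137, 106, 101, 100), (140, 82, 79, 78), (143, 81, 78, 77), (146, 98, 84, 68), (149, 133, 105, 71), (152, 135, 100, 64), (155, 137, 102, 67), (158, 136, 102, 67), (161, 135, 100, 65), (164, 136, 101, 66), (167, 137, 101, 66), (170, 105, 79, 54), (173, 38, 38, 39), (176, 38, 38, 39), (179, 37, 38, 38), (182, 38, 38, 39), (185, 37, 37, 38), (188, 38, 37, 38), (191, 37, 37, 38), (194, 38, 37, 39), (197, 37, 37, 37), (200, 38, 38, 39), (203, 37, 37, 38), (206, 38, 39, 38), (209, 36, 36, 37)]
```

```bash
python3 - <<'E'
from plan import *
from scipy.optimize import brentq
zt=140.9;f=lambda x,z:pr([x,0,zt-z])[1]
X=brentq(lambda x:f(x,38)-148.3,0,80)
for th in(0,1,2,4,6):
    t=np.radians(th);B=np.array([X,29+50*np.sin(t)]);a=np.array([np.cos(t),np.sin(t)]);top=B+14*np.array([-a[1],a[0]])
    print(th,[round(f(*p),1) for p in(top,top-16.4*a,top-50*a)])
w=cv2.imread('pics/k9.png');g=cv2.cvtColor(w,cv2.COLOR_BGR2HSV).astype(int)
for y in(156,162,168):
    m=(g[y,:,0]>8)&(g[y,:,0]<22)&(g[y,:,1]>100);m[:235]=0;m[285:]=0;print(y,np.where(m)[0][[0,-1]])
print([int(v) for v in w[185,244:276].mean(1)],[int(v) for v in w[205,244:276].mean(1)])
for y in(110,120,130): i=np.where(g[y,205:320,2]>90)[0]+205;print(y,i[:3],i[-3:], [int(v) for v in g[y,205:245,2]],[int(v) for v in g[y,275:315,2]])
E
```

```text
0 [np.float64(149.2), np.float64(170.2), np.float64(211.1)]
1 [np.float64(149.7), np.float64(170.6), np.float64(211.4)]
2 [np.float64(150.2), np.float64(171.1), np.float64(211.6)]
4 [np.float64(151.1), np.float64(171.9), np.float64(212.1)]
6 [np.float64(152.1), np.float64(172.8), np.float64(212.5)]
156 [251 269]
162 [251 269]
168 [251 269]
[25, 25, 27, 26, 27, 25, 26, 28, 33, 34, 35, 36, 37, 38, 39, 37, 37, 38, 38, 37, 37, 37, 37, 34, 33, 28, 26, 25, 24, 25, 26, 26] [68, 76, 74, 73, 68, 57, 33, 26, 29, 36, 36, 36, 37, 38, 38, 38, 37, 37, 38, 38, 37, 36, 36, 35, 41, 58, 69, 73, 75, 74, 67, 45]
110 [205 206 207] [317 318 319] [122, 121, 120, 119, 119, 119, 120, 120, 120, 120, 119, 118, 120, 119, 120, 119, 108, 58, 26, 76, 137, 156, 158, 158, 156, 151, 134, 81, 36, 28, 35, 50, 58, 56, 60, 63, 62, 62, 62, 62] [60, 61, 60, 61, 61, 61, 61, 60, 61, 59, 77, 181, 255, 255, 254, 254, 255, 255, 198, 91, 60, 133, 213, 226, 224, 225, 225, 225, 225, 226, 226, 227, 228, 228, 227, 226, 225, 224, 225, 226]
120 [205 206 207] [317 318 319] [118, 117, 118, 119, 121, 121, 122, 122, 120, 120, 120, 120, 120, 118, 119, 119, 109, 66, 28, 54, 109, 150, 158, 159, 156, 153, 134, 86, 39, 27, 28, 29, 28, 28, 28, 29, 29, 29, 32, 29] [60, 59, 59, 60, 59, 59, 59, 59, 59, 56, 91, 202, 255, 255, 254, 254, 255, 251, 162, 65, 76, 158, 225, 232, 230, 230, 231, 231, 231, 232, 231, 230, 228, 226, 225, 224, 224, 224, 224, 226]
130 [205 206 207] [317 318 319] [120, 119, 120, 119, 119, 118, 117, 115, 115, 116, 117, 118, 120, 120, 121, 118, 113, 83, 39, 40, 95, 146, 157, 158, 156, 153, 141, 103, 52, 27, 28, 29, 29, 28, 27, 30, 27, 30, 27, 29] [58, 58, 57, 58, 58, 58, 58, 57, 56, 60, 120, 232, 255, 255, 254, 254, 255, 246, 142, 53, 98, 184, 225, 228, 227, 227, 228, 229, 229, 230, 229, 230, 230, 230, 228, 227, 226, 226, 227, 227]
```

```bash
python3 -c "
from workcell import r
print(r.close_job())"
```

```text
the job is handed in; nothing more can be done
None
```

I loaded the cell into the dock and handed the job in; it lies level between the two contacts within camera accuracy (about 1 mm off the centre line) and the gripper is clear, but the hand-in call returned no verdict.

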